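# Line up four reagent bottles by height on the bench strip

### The arm

A 7-joint arm with a two-finger parallel gripper is mounted at the origin on a cart in front of the work surface, level with it; the furniture and walls round the work are solid. World frame = base frame: x ahead of the robot, y to its left, z up, the work surface at z = 0. Lengths are in mm, angles in degrees, forces in N, time in s.
With the tool pointing down it reaches from about 425 to 950 mm from the base axis. Payload 16.7 kg.
Tool frame: the origin (TCP) lies between the finger pads; the fingertips stand 17 mm ahead of it and the grasp point (between the pads) lies 2 mm behind it; z points along the fingers, y is the line along which they close (so a half turn about z gives the same grasp; the last joint's range is limited). The gripper opens to 94 mm and grips with 3 to 60 N. Pads are 16 mm wide; open, the fingers measure 119 mm over their backs; the gripper's body (75 mm by 177 mm) begins 78 mm behind the grasp point.
Start: joints at [-78.581, 24.414, 4.234, 92.017, -1.954, 63.644, -3.845], TCP at [230.698, 634.314, 222.467] pointing down, gripper open.
Joint ranges: [-163.25, 163.25], [-28.42, 122.38], [-70.27, 78.77], [12.13, 141.07], [-58.53, 238.53], [9.26, 117.41], [-156.51, 156.51]. Speed limits (degrees/s): [108.29, 108.29, 136.94, 136.94, 172.46, 172.46, 172.46].

### API

Orientations are given as a 3x3 rotation matrix whose columns are the frame's x, y, z axes.
In Python, from station import env, optics, job gives the robot as it stands.
- The arm moves only by the tool apply_moves, never from a script. Its arguments are lists of equal length, an entry for each row: "slide": the shift along the tool's x, y, z in m, a list of three; "twist": the turn about the tool's z in degrees; "hand": the opening, from 0 (shut) to 1 (fully open). In form: {"slide": [[x, y, z], ...], "twist": [twist, ...], "hand": [hand, ...]}. A call has 1 to 12 rows; each row is the pose to reach, as a shift and turn from the pose commanded when the call began, along the tool's axes at that moment; what a row does not reach only later rows make up. A row lasts 1/12 s, in which the tool goes at most 41.7 mm and 7.16 degrees, less where a joint would pass 70% of its speed; a pose out of reach is approached as far as the arm can. A call with a gripper value outside its range is refused whole. The fingers move at their own pace and stop on an object; "grip_force" is the grip in N (left out, the last holds). Time passes only in rows, so rows that repeat a pose let the fingers close. It gives the time, the measured TCP pose, the force, the opening and the grip force at its end, in the units of the state.
- env.observe(): the state, without advancing time (a new reading comes with each control period).
- optics.snapshot(name): name is "side" or "top"; returns a dict with "img" (400x640x3 uint8, red, green, blue), "intrinsics" (3x3 intrinsics, pixels), "rvec" (rotation vector, rad) and "tvec" (3), from world to camera coordinates, as OpenCV has them. Camera axes: x right, y down, z forward; pixel columns grow to the right and rows downward; lengths in mm; the calibration is good to about 2 mm. A picture is of the moment at which its call begins. There is no depth.
- job.hand_in(): hands the job in; it is judged then, once.
The state is a dict: "clock": time; "joints": joint angles; "joint_vel": joint speeds; "joint_torque": joint torques, N m; "position": TCP position; "eef_rot": TCP orientation; "contact_force": force on the tool from outside, world axes, zero at the start; "wrist_torque": the same for the moment, N m; "width": opening from 0.0 (shut) to 1.0 (fully open); "gripper_force": force on a finger pad.
Only numpy, scipy, OpenCV 4.12 (cv2) and the standard library are available. Lean on these libraries where they do the work, as an engineer would, in place of code of your own. Each camera call takes 0.05 s, during which the arm holds its last target. There are 200 camera calls.

### The job

Stand the four bottles upright in a row on the aluminium strip, one centred on each black disc, in order of height: the shortest at the end of the strip that has the small brass weight behind it, then taller and taller towards the other end. Do not knock any bottle over, and leave the brass weight, the white stopper and the empty glass beaker where they are.

Things in the scene. Friction and masses are not known exactly. Their poses are not given: they have to be found in the camera images.
- amber_jar: Bottle to move, the SHORTEST, 89 mm high: dark brown jar with a black cap. Origin: centre of the underside, z up; round, so its yaw is of no account. Body 52 mm in diameter up to z = 70 mm, cap 45 mm in diameter from 75 to 89 mm. About 0.14 kg. Starts upright on a fixed white paper liner, 2 mm thick (so its origin starts at z = 2 mm), on the worktop between the robot and the strip.
- dropper: Bottle to move, the SECOND shortest, 102 mm high overall: slim brown bottle with a thin black rubber bulb on top. Origin: centre of the underside, z up; round, so its yaw is of no account. Body 33 mm in diameter up to z = 65 mm, black collar 24 mm in diameter to 77 mm, bulb 13 mm in diameter to 102 mm. About 0.07 kg. Starts upright on a fixed white paper liner, 2 mm thick (so its origin starts at z = 2 mm), on the worktop between the robot and the strip.
- glass_bottle: Bottle to move, the THIRD, 114 mm high: clear glass bottle with cream-coloured contents and a blue screw cap. Origin: centre of the underside, z up; round, so its yaw is of no account. Body 56 mm in diameter up to about z = 70 mm, sloping shoulder, cap 38 mm in diameter from about 88 to 114 mm. About 0.24 kg. Starts upright on a fixed white paper liner, 2 mm thick (so its origin starts at z = 2 mm), on the worktop between the robot and the strip.
- wash_bottle: Bottle to move, the TALLEST, 149 mm high: opaque white bottle with a blue cap, seen from above the larger of the two blue caps. Origin: centre of the underside, z up; round, so its yaw is of no account. Body 60 mm in diameter up to about z = 100 mm, sloping shoulder, cap 51 mm in diameter from about 122 to 149 mm. About 0.22 kg. Starts upright on a fixed white paper liner, 2 mm thick (so its origin starts at z = 2 mm), on the worktop between the robot and the strip.
- strip: Fixed flat aluminium strip on the worktop, 264 mm long (its own y axis, roughly across in front of the robot), 62 mm deep (its own x axis, pointing away from the robot), 6 mm thick, without a rim. Four round black discs 57 mm in diameter, flush with its top, mark the places: their centres lie on the strip's y axis at y = +99, +33, -33 and -99 mm. Origin: centre of the underside; its top is at z = 6 mm. A bottle standing on it has its origin at z = 6 mm.
- brass_weight: Small brass laboratory weight with a knob, 29 mm in diameter, 38 mm high, standing on the worktop about 50 mm behind the strip (its +x side), near one of its two ends (about 95 mm along y, plus or minus: which end varies). It marks the end for the shortest bottle. Leave it alone. Origin: centre of the underside.
- white_stopper: White plastic stopper, a plain tapered plug, 29 mm in diameter at the top, 24 mm high, standing likewise behind the other end of the strip, the end for the tallest bottle. Leave it alone. Origin: centre of the underside.
- small_beaker: Empty clear glass beaker, 56 mm wide, 69 mm high, standing on the worktop left of the strip. Leave it alone. Origin: centre of the underside. (Other fixed surroundings: a foam box 210 mm high ends at world x = 0.42 m before the liner, glassware up to 200 mm high flanks it: over the liner best close the fingers along world y, over the strip along its x.)
Not all that is in view belongs to the job. Leave any green look-alike of the amber_jar alone.

How it is judged:
By the outcome, as a careful person would: the job done as asked, in the order asked, and still so for the second after the job is handed in, with the robot touching nothing.
It also fails if it takes over 109 s, if anything falls off the work surface, if the arm or the gripper's body presses on something with over 40 N, if the wrist force passes 120 N, or if a joint passes its speed limit or range.

## Working session

There is one attempt and no reset: what is moved stays moved. The work goes in short steps, Python scripts to look and compute and a tool call to move; the robot and the scene stay as the last step left them, time stands still between calls to the robot, and variables do not carry over. Pictures are saved under pics/ and viewed, at most 14 in all, crops included, and the job is handed in when it is done.

Besides the shell and the picture viewer there is one more tool, called after "Request:" by a JSON object that holds its "op" and its "data". apply_moves: Moves the arm, as the interface text tells. Its arguments: {"type":"object","properties":{"slide":{"type":"array"},"twist":{"type":"array"},"hand":{"type":"array"},"grip_force":{"type":"number"}},"required":["slide","twist","hand"]}

```bash
mkdir -p pics
cat > h.py <<'E'
import numpy as np,cv2
def save(s,n): cv2.imwrite('pics/'+n,s['img'][:,:,::-1])
def ray(s,u,v,z):
    R=cv2.Rodrigues(np.array(s['rvec'],float))[0];t=np.array(s['tvec'],float).ravel()
    d=R.T@np.linalg.inv(s['intrinsics'])@np.array([u,v,1.]);c=-R.T@t
    return (c+d*(z-c[2])/d[2])[:2]
def proj(s,P):
    return cv2.projectPoints(np.array(P,float).reshape(-1,1,3),np.array(s['rvec'],float),np.array(s['tvec'],float),np.array(s['intrinsics'],float),None)[0].reshape(-1,2)
E
python3 - <<'E'
from station import env,optics,job
import pickle
from h import *
S={n:optics.snapshot(n) for n in('top','side')}
for n in S: save(S[n],n+'0.png')
pickle.dump(S,open('s0.pkl','wb'))
o=env.observe();print(o)
for n in S:
    s=S[n];R=cv2.Rodrigues(np.array(s['rvec'],float))[0];print(n,-R.T@np.array(s['tvec']).ravel(),R[2],s['intrinsics'])
E
```

```text
{'clock': 0.1, 'joints': array([-78.58122549,  24.44485031,   4.23238293,  92.04397762,
        -1.95395695,  63.64376106,  -3.84369867]), 'joint_vel': array([ 0.11899741, -0.1304458 ,  0.08659333, -0.04021817, -0.0123618 ,
        0.06734086,  0.00411378]), 'joint_torque': array([ 7.97617977e-03, -9.37461162e+01,  3.67699318e+00, -4.55041373e+01,
       -4.85112425e-02,  1.69383909e-02,  5.56901068e-05]), 'position': array([230.60727546, 634.03051559, 221.89568403]), 'eef_rot': array([[-9.39774731e-01,  3.41794342e-01, -2.88970368e-04],
       [ 3.41794456e-01,  9.39774186e-01, -1.01407581e-03],
       [-7.50384825e-05, -1.05177129e-03, -9.99999444e-01]]), 'contact_force': array([ 0.00617459, -0.59023519,  0.82054375]), 'wrist_torque': array([ 0.01849032,  0.01168154, -0.02638189]), 'gripper_force': 0.0, 'width': 1.003251609186337}
top [481.62916742   4.57024422 940.63416214] [ 0.15022595  0.0138366  -0.98855486] [[457.62872122   0.         319.63501411]
 [  0.         457.62872122 193.91122207]
 [  0.           0.           1.        ]]
side [ 668.38098326 -611.85187348  730.79401887] [-0.04832189  0.63917147 -0.76754467] [[515.21467409   0.         308.74429858]
 [  0.         515.21467409 199.60839931]
 [  0.           0.           1.        ]]
```

View pics/top0.png

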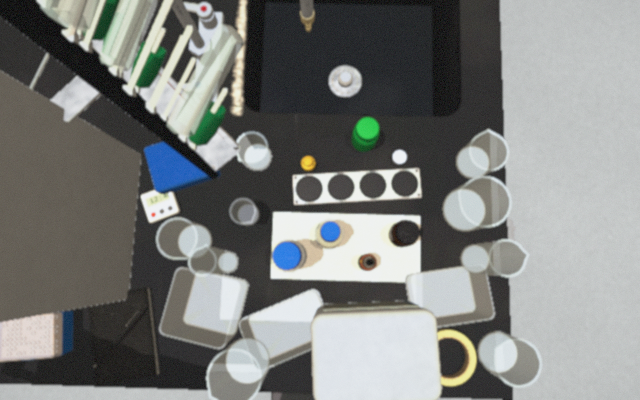

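View pics/side0.png

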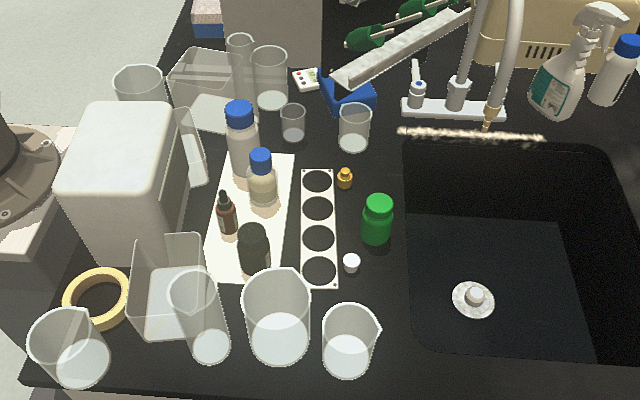

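The top view shows the discs at (309,188), (341,187), (373,185) and (404,184). The brass weight is at (308,163), the left or +y end. The wash cap is at (288,255), the glass cap at (330,232), the amber jar at (405,232) and the dropper at (369,262). The side view agrees. Next I measure with masks.

```bash
cat > m.py <<'E'
from h import *
def blobs(mask,roi,amin=15):
    x0,y0,x1,y1=roi;m=np.zeros_like(mask,np.uint8);m[y0:y1,x0:x1]=mask[y0:y1,x0:x1]
    n,l,st,c=cv2.connectedComponentsWithStats(m)
    return [(st[i,4],*np.round(c[i],1),*st[i,:4]) for i in range(1,n) if st[i,4]>=amin]
def hsv(s): return cv2.cvtColor(s['img'],cv2.COLOR_RGB2HSV).astype(int)
def blue(s): h=hsv(s);return (abs(h[...,0]-109)<12)&(h[...,1]>140)&(h[...,2]>70)
E
python3 - <<'E'
import pickle
from m import *
S=pickle.load(open('s0.pkl','rb'))
T,D=S['top'],S['side']
zs={'wash':135.5+2,'glass':101+2}
for b in blobs(blue(T),(260,200,360,290)): print('Tblue',b,[ray(T,b[1],b[2],z).round(1) for z in (137.5,103)])
for b in blobs(blue(D),(210,90,290,190)): print('Dblue',b,[ray(D,b[1],b[2],z).round(1) for z in (137.5,103)])
g=hsv(T)[...,2]; g2=hsv(D)[...,2]
for b in blobs(g<110,(295,172,420,203),100): print('Tdisc',b,ray(T,b[1],b[2],6).round(1))
for b in blobs(g2<110,(303,168,337,290),100): print('Ddisc',b,ray(D,b[1],b[2],6).round(1))
for b in blobs(g<60,(380,215,425,250),30): print('Tamb',b,[ray(T,b[1],b[2],z).round(1) for z in(84,45)])
for b in blobs(g2<75,(225,215,275,285),30): print('Damb',b,[ray(D,b[1],b[2],z).round(1) for z in(47,)])
for b in blobs(g<130,(352,250,382,275),10): print('Tdrop',b,ray(T,b[1],b[2],50).round(1))
for b in blobs(g2<130,(212,185,240,240),10): print('Ddrop',b,ray(D,b[1],b[2],45).round(1))
a=cv2.resize(T['img'][195:285,265:430],None,fx=4,fy=4,interpolation=2)
b=cv2.resize(D['img'][180:280,200:280],None,fx=3.6,fy=3.6,interpolation=2)
a=np.hstack([cv2.copyMakeBorder(a,0,0,0,0,0),]);h=360
cv2.imwrite('pics/c1.png',np.hstack([cv2.resize(a,(500,273)) if 0 else cv2.copyMakeBorder(cv2.resize(a,(510,278)),0,82,0,0,0),b])[:,:,::-1])
E
```

```text
Tblue (np.int32(272), np.float64(329.9), np.float64(231.3), np.int32(321), np.int32(222), np.int32(19), np.int32(19)) [array([537.9,  -4.1]), array([540.3,  -4.4])]
Tblue (np.int32(573), np.float64(286.7), np.float64(255.4), np.int32(273), np.int32(243), np.int32(28), np.int32(26)) [array([493.9,  70.1]), array([494.4,  72.9])]
Dblue (np.int32(384), np.float64(238.2), np.float64(107.7), np.int32(225), np.int32(99), np.int32(28), np.int32(19)) [array([490.7,  82.7]), array([480.4, 123.1])]
Dblue (np.int32(235), np.float64(259.8), np.float64(153.7), np.int32(250), np.int32(147), np.int32(21), np.int32(15)) [array([544.4, -27.4]), array([537.2,   6.5])]
Tdisc (np.int32(488), np.float64(372.4), np.float64(184.8), np.int32(360), np.int32(173), np.int32(26), np.int32(25)) [645.7 -91. ]
Tdisc (np.int32(486), np.float64(404.2), np.float64(183.2), np.int32(392), np.int32(172), np.int32(25), np.int32(24)) [ 650.8 -156.7]
Tdisc (np.int32(485), np.float64(340.6), np.float64(186.6), np.int32(328), np.int32(174), np.int32(26), np.int32(25)) [640.1 -25.3]
Tdisc (np.int32(483), np.float64(308.8), np
[... 884 characters left out ...]
Tamb (np.int32(596), np.float64(407.8), np.float64(232.6), np.int32(392), np.int32(215), np.int32(33), np.int32(33)) [array([ 543.2, -150. ]), array([ 546., -157.])]
Damb (np.int32(41), np.float64(253.8), np.float64(271.3), np.int32(242), np.int32(267), np.int32(25), np.int32(9)) [array([ 551.7, -193.4])]
Tdrop (np.int32(161), np.float64(367.7), np.float64(261.8), np.int32(359), np.int32(256), np.int32(17), np.int32(13)) [487.4 -79.1]
Ddrop (np.int32(91), np.float64(213.8), np.float64(193.5), np.int32(212), np.int32(185), np.int32(7), np.int32(25)) [458.4 -40.1]
Ddrop (np.int32(618), np.float64(227.0), np.float64(214.9), np.int32(216), np.int32(190), np.int32(24), np.int32(50)) [490.  -85.3]
```

View pics/c1.png

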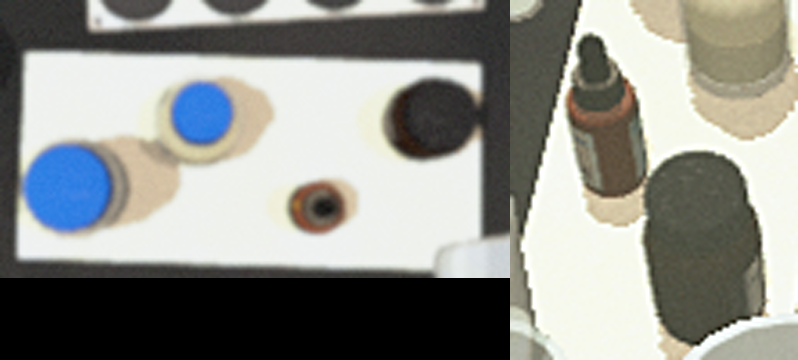

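The crop shows the amber cap's top centred at about top px (406.7,232.9) and side px (251.4,232.2). The dropper collar is at about top px (369.5,261.7). The blue masks cover mainly the caps' top faces, so I cast those rays at top-face height.

Run:
```python
import pickle
from m import *
S=pickle.load(open('s0.pkl','rb'))
T,D=S['top'],S['side']
for n,t,d,z in [('wash',(286.7,255.4),(238.2,107.7),151),('glass',(329.9,231.3),(259.8,153.7),116),('amber',(406.7,232.9),(251.4,232.2),91),('dropcollar',(369.5,261.7),(224.2,204.4),76),('dropbulb',(370,261.7),(222.8,191.1),101)]:
    print(n,ray(T,*t,z).round(1),ray(D,*d,z).round(1))
R=np.array([[-.93977,.34179],[.34179,.93977]])
# predicted extents for checks
v=hsv(T)
for n,m,roi in [('stop',(v[...,2]>150),(388,145,412,168)),('brass',(v[...,1]>120)&(v[...,2]>100),(298,150,320,172)),('green',(v[...,1]>150)&(v[...,2]>80),(345,110,385,155))]:
    for b in blobs(m,roi): print(n,b,ray(T,b[1],b[2],30).round(1))
print('beaker',ray(T,243,211,40).round(1))
print('strip',[ (np.array([642.7,-58.8])+y*np.array([-.0838,.9965])).round(1) for y in(99,33,-33,-99)])
```

```text
wash [493.7  69. ] [494.8  66.9]
glass [539.4  -4.3] [539.9  -6.3]
amber [ 542.1 -146.7] [ 545.4 -151.1]
dropcollar [487.5 -80. ] [489.5 -87.8]
dropbulb [487.4 -78.5] [489.  -80.6]
stop (np.int32(171), np.float64(399.2), np.float64(156.5), np.int32(392), np.int32(150), np.int32(15), np.int32(14)) [ 701.3 -142.4]
brass (np.int32(199), np.float64(307.7), np.float64(162.6), np.int32(300), np.int32(155), np.int32(16), np.int32(16)) [683.8  43.4]
green (np.int32(658), np.float64(365.5), np.float64(132.2), np.int32(353), np.int32(117), np.int32(27), np.int32(32)) [750.6 -73.2]
beaker [580.2 168.1]
strip [array([634.4,  39.9]), array([639.9, -25.9]), array([645.5, -91.7]), array([ 651. , -157.5])]
```

Run:
```python
import pickle
from m import *
S=pickle.load(open('s0.pkl','rb'))
T,D=S['top'],S['side']
for n,p in [('cabBR',(130,300)),('cabTR',(143,150)),('cabR',(105,300)),('LbeakerA edge',(238,262)),('LbeakerC',(203,250)),('Rbk big L',(443,210)),('Rbk2 L',(462,258)),('traytop',(408,270)),('pink',(60,320))]:
    print(n,[ray(T,*p,z).round(0) for z in(0,100,200,300)])
for n,p in [('RbkBase',(277,352)),('Rbk base2',(210,352)),('cab r low',(320,95)),('cab l low',(200,50)),('pink',(207,25))]: print('S',n,[ray(D,*p,z).round(0) for z in(0,200)])
a=cv2.resize(D['img'][0:150,140:360],None,fx=3.5,fy=3.5,interpolation=2)
cv2.imwrite('pics/c2.png',a[:,:,::-1])
```

```text
cabBR [array([398., 394.]), array([407., 352.]), array([416., 311.]), array([425., 270.])]
cabTR [array([709., 394.]), array([684., 353.]), array([660., 312.]), array([636., 270.])]
cabR [array([397., 444.]), array([406., 398.]), array([415., 351.]), array([424., 304.])]
LbeakerA edge [array([480., 180.]), array([480., 161.]), array([480., 143.]), array([480., 124.])]
LbeakerC [array([502., 253.]), array([500., 227.]), array([498., 200.]), array([496., 174.])]
Rbk big L [array([ 598., -238.]), array([ 585., -212.]), array([ 573., -186.]), array([ 561., -160.])]
Rbk2 L [array([ 501., -275.]), array([ 499., -245.]), array([ 497., -215.]), array([ 495., -186.])]
traytop [array([ 474., -165.]), array([ 474., -147.]), array([ 475., -129.]), array([ 476., -111.])]
pink [array([355., 531.]), array([368., 475.]), array([382., 419.]), array([395., 363.])]
S RbkBase [array([ 598., -300.]), array([ 618., -386.])]
S Rbk base2 [array([ 499., -308.]), array([ 546., -391.])]
S cab r low [array([624., 301.]), array([636.,  51.])]
S cab l low [array([321., 449.]), array([416., 159.])]
S pink [array([316., 560.]), array([412., 239.])]
```

View pics/c2.png

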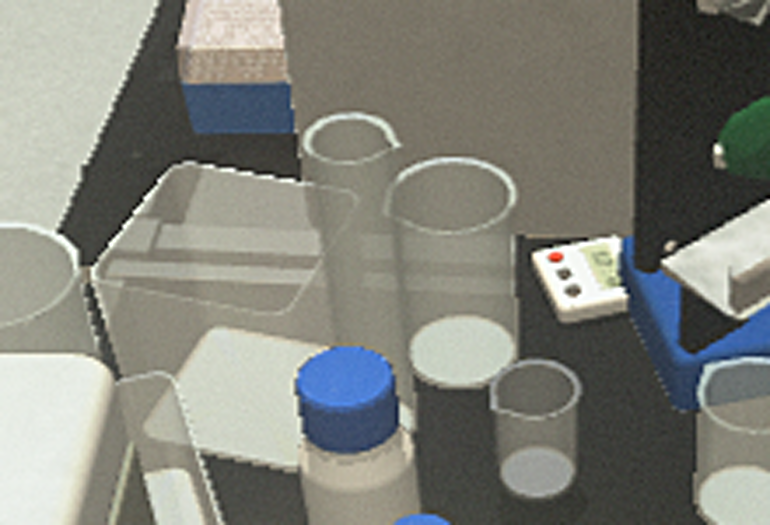

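The crop shows a tall cabinet whose near face is at y≈380 mm, spanning x≈400–640. Glassware also stands left of the liner. I'll leave the start at small x and stay above the glassware.

```bash
cat > plan.py <<'E'
import sys,json
from station import env
from h import *
def plan(wps):
    """wps: list of (x,y,z,yaw_of_tool_x or None,rows)"""
    o=env.observe();p=np.array(o['position']);R=np.array(o['eef_rot'])
    yaw=np.degrees(np.arctan2(R[1,0],R[0,0]));print('at',p.round(1),round(yaw,1),'t',o['clock'],'w',round(o['width'],3),'n',sum(w[4] for w in wps))
    c,cy=p.copy(),yaw;S=[];Tw=[]
    for x,y,z,a,n in wps:
        q=np.array([x,y,z],float);dy=0 if a is None else (a-cy+180)%360-180
        for i in range(1,n+1):
            S.append([round(float(v),4) for v in (R.T@(c+(q-c)*i/n-p))/1000]);Tw.append(round(float(-(cy+dy*i/n-yaw)),1))
        c=q;cy+=dy
    print(json.dumps(S).replace(' ',''));print(json.dumps(Tw).replace(' ',''))
E
python3 -c "
from plan import *
plan([(235,590,310,None,3),(265,450,320,None,4),(300,350,320,None,3),(340,290,320,None,2)])"
```

```text
at [230.6 634.  221.9] 160.0 t 0.1 w 1.003 n 12
[[-0.0064,-0.0133,-0.0294],[-0.0128,-0.0266,-0.0587],[-0.0192,-0.04,-0.0881],[-0.0382,-0.0703,-0.0905],[-0.0572,-0.1006,-0.093],[-0.0762,-0.131,-0.0955],[-0.0952,-0.1613,-0.0979],[-0.1176,-0.1886,-0.0979],[-0.1399,-0.216,-0.0979],[-0.1623,-0.2433,-0.0978],[-0.1914,-0.2647,-0.0978],[-0.2204,-0.286,-0.0978]]
[-0.0,-0.0,-0.0,-0.0,-0.0,-0.0,-0.0,-0.0,-0.0,-0.0,-0.0,-0.0]
```

Request:
{"op": "apply_moves", "data": {"slide": [[-0.006, -0.013, -0.03], [-0.013, -0.027, -0.06], [-0.019, -0.04, -0.088], [-0.038, -0.07, -0.09], [-0.057, -0.1, -0.093], [-0.076, -0.131, -0.095], [-0.095, -0.161, -0.098], [-0.118, -0.189, -0.098], [-0.14, -0.216, -0.098], [-0.162, -0.243, -0.098], [-0.191, -0.265, -0.098], [-0.22, -0.286, -0.098]], "twist": [0, 0, 0, 0, 0, 0, 0, 0, 0, 0, 0, 0], "hand": [1, 1, 1, 1, 1, 1, 1, 1, 1, 1, 1, 1], "grip_force": 25}}

```text
clock: 1.1
position: [339.8, 288.5, 320.5]
eef_rot: [[-0.94, 0.341, -0.0], [0.341, 0.94, 0.0], [0.0, 0.0, -1.0]]
contact_force: [2.6, 0.5, 1.0]
width: 0.998
gripper_force: 0.0
```

```bash
python3 -c "
from plan import *
plan([(430,180,300,None,4),(500,0,280,None,5),(535,-90,270,None,3)])"
```

```text
at [339.8 288.5 320.5] 160.0 t 1.1 w 0.998 n 12
[[-0.0305,-0.0178,0.0051],[-0.0609,-0.0356,0.0102],[-0.0914,-0.0534,0.0153],[-0.1218,-0.0712,0.0205],[-0.1473,-0.1003,0.0244],[-0.1727,-0.1293,0.0284],[-0.1981,-0.1584,0.0324],[-0.2236,-0.1875,0.0364],[-0.249,-0.2165,0.0404],[-0.2702,-0.2407,0.0437],[-0.2915,-0.265,0.047],[-0.3127,-0.2892,0.0503]]
[-0.0,-0.0,-0.0,-0.0,-0.0,-0.0,-0.0,-0.0,-0.0,-0.0,-0.0,-0.0]
```

Request:
{"op": "apply_moves", "data": {"slide": [[-0.03, -0.018, 0.005], [-0.061, -0.036, 0.01], [-0.091, -0.053, 0.015], [-0.122, -0.071, 0.02], [-0.147, -0.1, 0.024], [-0.173, -0.129, 0.028], [-0.198, -0.158, 0.032], [-0.224, -0.187, 0.036], [-0.249, -0.217, 0.04], [-0.27, -0.241, 0.044], [-0.292, -0.265, 0.047], [-0.313, -0.289, 0.05]], "twist": [0, 0, 0, 0, 0, 0, 0, 0, 0, 0, 0, 0], "hand": [1, 1, 1, 1, 1, 1, 1, 1, 1, 1, 1, 1]}}

```text
clock: 2.1
position: [535.3, -89.9, 270.3]
eef_rot: [[-0.94, 0.342, -0.0], [0.342, 0.94, 0.0], [0.0, 0.0, -1.0]]
contact_force: [0.1, 1.7, 0.0]
width: 0.996
gripper_force: 0.0
```

```bash
python3 -c "
from plan import *
plan([(543.5,-148.5,180,None,4),(543.5,-148.5,110,None,3),(543.5,-148.5,60,None,4),(543.5,-148.5,60,None,1)])"
```

```text
at [535.3 -89.9 270.3] 160.0 t 2.1 w 0.996 n 12
[[-0.0069,-0.0131,0.0226],[-0.0139,-0.0262,0.0451],[-0.0208,-0.0392,0.0677],[-0.0277,-0.0523,0.0903],[-0.0277,-0.0523,0.1136],[-0.0277,-0.0523,0.1369],[-0.0277,-0.0523,0.1603],[-0.0277,-0.0523,0.1728],[-0.0277,-0.0523,0.1853],[-0.0277,-0.0523,0.1978],[-0.0277,-0.0523,0.2103],[-0.0277,-0.0523,0.2103]]
[-0.0,-0.0,-0.0,-0.0,-0.0,-0.0,-0.0,-0.0,-0.0,-0.0,-0.0,-0.0]
```

Request:
{"op": "apply_moves", "data": {"slide": [[-0.007, -0.013, 0.023], [-0.014, -0.026, 0.045], [-0.021, -0.039, 0.068], [-0.028, -0.052, 0.09], [-0.028, -0.052, 0.114], [-0.028, -0.052, 0.137], [-0.028, -0.052, 0.16], [-0.028, -0.052, 0.173], [-0.028, -0.052, 0.185], [-0.028, -0.052, 0.198], [-0.028, -0.052, 0.21], [-0.028, -0.052, 0.21]], "twist": [0, 0, 0, 0, 0, 0, 0, 0, 0, 0, 0, 0], "hand": [1, 1, 1, 1, 1, 1, 1, 1, 1, 1, 1, 1]}}

```text
clock: 3.1
position: [542.9, -146.4, 58.7]
eef_rot: [[-0.94, 0.342, -0.002], [0.342, 0.94, 0.0], [0.002, -0.001, -1.0]]
contact_force: [-0.1, -0.5, -1.1]
width: 0.997
gripper_force: 0.0
```

Request:
{"op": "apply_moves", "data": {"slide": [[0, 0, 0], [0, 0, 0], [0, 0, 0], [0, 0, 0], [0, 0, 0], [0, 0, 0], [0, 0, 0], [0, 0, 0]], "twist": [0, 0, 0, 0, 0, 0, 0, 0], "hand": [0.7, 0.6, 0.5, 0.4, 0.4, 0.4, 0.4, 0.4], "grip_force": 20}}

```text
clock: 3.77
position: [543.7, -146.9, 60.7]
eef_rot: [[-0.94, 0.342, 0.0], [0.342, 0.94, -0.0], [-0.0, -0.0, -1.0]]
contact_force: [-0.5, -1.5, 3.5]
width: 0.534
gripper_force: 20.0
```

```bash
python3 -c "
from plan import *
from station import optics
s=optics.snapshot('side');save(s,'a1.png')
plan([(543.5,-148.5,70,None,1),(543.5,-148.5,190,None,5),(580,-80,190,140,6)])"
```

```text
at [ 543.7 -146.9   60.7] 160.0 t 3.8167 w 0.54 n 12
[[-0.0004,-0.0016,-0.0093],[-0.0004,-0.0016,-0.0333],[-0.0004,-0.0016,-0.0573],[-0.0004,-0.0016,-0.0813],[-0.0004,-0.0016,-0.1053],[-0.0004,-0.0016,-0.1293],[-0.0022,0.0112,-0.1293],[-0.004,0.024,-0.1293],[-0.0059,0.0369,-0.1293],[-0.0077,0.0497,-0.1293],[-0.0095,0.0625,-0.1293],[-0.0113,0.0753,-0.1293]]
[-0.0,-0.0,-0.0,-0.0,-0.0,-0.0,3.3,6.7,10.0,13.3,16.7,20.0]
```

View pics/a1.png

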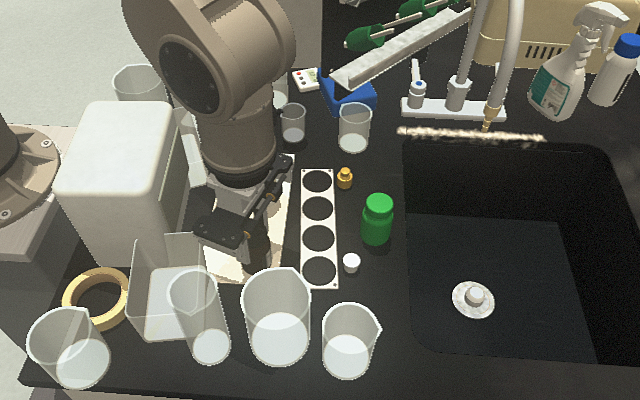

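The side view shows the jar in the fingers at about (258,245). The opening is 0.53, which fits the 52 mm body, so I lift.

Request:
{"op": "apply_moves", "data": {"slide": [[0, 0, -0.009], [0, 0, -0.033], [0, 0, -0.057], [0, 0, -0.081], [0, 0, -0.105], [0, 0, -0.129], [-0.002, 0.011, -0.129], [-0.004, 0.024, -0.129], [-0.006, 0.037, -0.129], [-0.008, 0.05, -0.129], [-0.01, 0.063, -0.129], [-0.011, 0.075, -0.129]], "twist": [0, 0, 0, 0, 0, 0, 3, 7, 10, 13, 17, 20], "hand": [0.4, 0.4, 0.4, 0.4, 0.4, 0.4, 0.4, 0.4, 0.4, 0.4, 0.4, 0.4]}}

```text
clock: 4.82
position: [579.8, -79.1, 190.0]
eef_rot: [[-0.764, 0.645, -0.0], [0.645, 0.764, 0.0], [0.0, 0.0, -1.0]]
contact_force: [-0.1, -0.1, -0.8]
width: 0.54
gripper_force: 20.0
```

```bash
python3 -c "
from plan import *
from station import optics
plan([(634.5,39.8,190,94.8,9),(634.5,39.8,130,None,3)])"
```

```text
at [579.8 -79.1 190. ] 139.8 t 4.8167 w 0.54 n 12
[[0.0039,0.014,-0.0],[0.0078,0.028,-0.0],[0.0116,0.0421,-0.0],[0.0155,0.0561,-0.0],[0.0194,0.0701,-0.0],[0.0233,0.0841,-0.0],[0.0272,0.0981,-0.0],[0.031,0.1121,-0.0],[0.0349,0.1262,-0.0],[0.0349,0.1262,0.02],[0.0349,0.1262,0.04],[0.0349,0.1261,0.06]]
[5.0,10.0,15.0,20.0,25.0,30.0,35.0,40.0,45.0,45.0,45.0,45.0]
```

Request:
{"op": "apply_moves", "data": {"slide": [[0.004, 0.014, 0], [0.008, 0.028, 0], [0.012, 0.042, 0], [0.016, 0.056, 0], [0.019, 0.07, 0], [0.023, 0.084, 0], [0.027, 0.098, 0], [0.031, 0.112, 0], [0.035, 0.126, 0], [0.035, 0.126, 0.02], [0.035, 0.126, 0.04], [0.035, 0.126, 0.06]], "twist": [5, 10, 15, 20, 25, 30, 35, 40, 45, 45, 45, 45], "hand": [0.4, 0.4, 0.4, 0.4, 0.4, 0.4, 0.4, 0.4, 0.4, 0.4, 0.4, 0.4]}}

```text
clock: 5.82
position: [633.6, 39.8, 129.1]
eef_rot: [[-0.088, 0.996, 0.0], [0.996, 0.088, 0.0], [0.0, 0.0, -1.0]]
contact_force: [-0.5, 0.4, -1.1]
width: 0.537
gripper_force: 20.0
```

```bash
python3 -c "
from plan import *
from station import optics
s=optics.snapshot('side');
a=cv2.resize(s['img'][60:260,220:420],None,fx=3,fy=3)
cv2.imwrite('pics/a2.png',a[:,:,::-1])
print(proj(s,[(634.5,39.8,71.5),(634.5,39.8,160.5)]))
plan([(634.5,39.8,80,None,4),(634.5,39.8,66,None,4),(634.5,39.8,66,None,1)])"
```

```text
[[317.42864251 156.09316972]
 [318.2261534  118.27863483]]
at [631.8  39.9 125.5] 95.1 t 5.8667 w 0.538 n 9
[[-0.0001,0.0007,0.0114],[-0.0002,0.0015,0.0227],[-0.0002,0.0022,0.0341],[-0.0003,0.0029,0.0454],[-0.0003,0.0029,0.0489],[-0.0003,0.0029,0.0524],[-0.0003,0.003,0.0559],[-0.0003,0.003,0.0594],[-0.0003,0.003,0.0594]]
[-0.0,-0.0,-0.0,-0.0,-0.0,-0.0,-0.0,-0.0,-0.0]
```

View pics/a2.png

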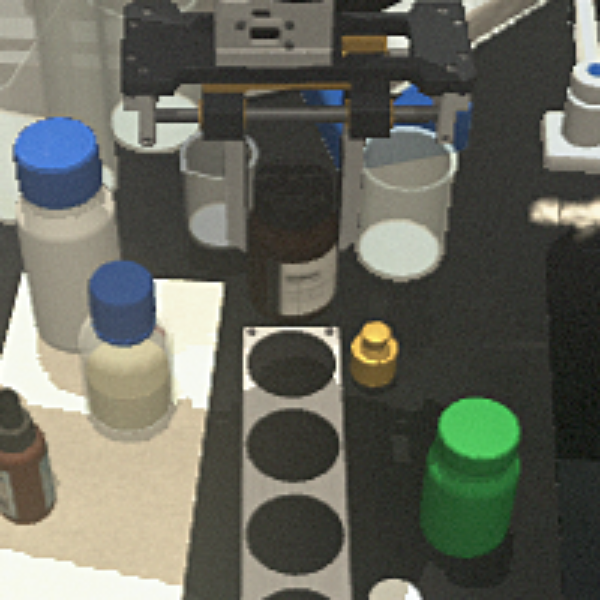

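The jar is held upright above the end disc, clear of the brass weight. I let the arm settle before the fine descent.

Request:
{"op": "apply_moves", "data": {"slide": [[0, 0, 0.01], [0, 0, 0.02], [0, 0, 0.03], [0, 0, 0.04], [0, 0, 0.04], [0, 0, 0.04], [0, 0, 0.04]], "twist": [0, 0, 0, 0, 0, 0, 0], "hand": [0.4, 0.4, 0.4, 0.4, 0.4, 0.4, 0.4]}}

```text
clock: 6.45
position: [634.0, 38.9, 89.9]
eef_rot: [[-0.087, 0.996, 0.0], [0.996, 0.087, -0.0], [-0.0, 0.0, -1.0]]
contact_force: [1.2, -0.2, -1.8]
width: 0.537
gripper_force: 20.0
```

```bash
python3 -c "
from plan import *
from m import *
from station import optics
T=optics.snapshot('top');D=optics.snapshot('side')
save(T,'t.png')
a=cv2.resize(D['img'][120:220,280:360],None,fx=5,fy=5,interpolation=2)
P=env.observe()['position'];
for z in (P[2]-58.7,):
  t=np.linspace(0,2*np.pi,60);q=proj(D,[(P[0]+26*np.cos(i),P[1]+26*np.sin(i),z) for i in t])
  cv2.polylines(a,[((q-[280,120]+.5)*5).astype(np.int32)],1,(255,0,0))
b=cv2.resize(T['img'][150:230,260:350],None,fx=5,fy=5,interpolation=2)
cv2.imwrite('pics/a3.png',a[:,:,::-1])
plan([(634.5,39.8,65.2,None,4),(634.5,39.8,65.2,None,2)])"
```

```text
at [634.1  39.1  90.1] 95.0 t 6.55 w 0.537 n 6
[[0.0002,0.0001,0.0062],[0.0004,0.0002,0.0124],[0.0005,0.0004,0.0186],[0.0007,0.0005,0.0249],[0.0007,0.0005,0.0249],[0.0007,0.0005,0.0249]]
[-0.0,-0.0,-0.0,-0.0,-0.0,-0.0]
```

View pics/a3.png

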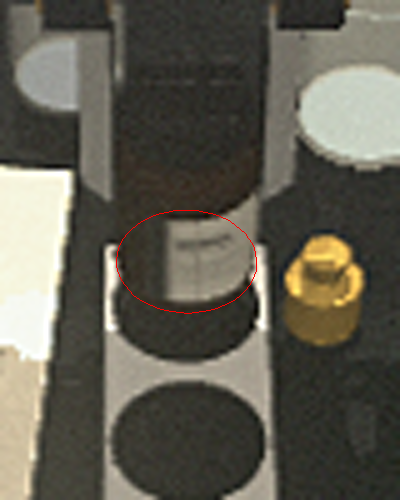

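The predicted base outline, about (187,260) in the crop, matches the jar bottom. I lower it.

Request:
{"op": "apply_moves", "data": {"slide": [[0, 0, 0.006], [0.001, 0, 0.012], [0.001, 0, 0.018], [0.001, 0, 0.022], [0.001, 0, 0.025], [0.001, 0, 0.025], [0.001, 0, 0.025]], "twist": [0, 0, 0, 0, 0, 0, 0], "hand": [0.4, 0.4, 0.4, 0.4, 0.4, 0.4, 0.4]}}

```text
clock: 7.13
position: [633.5, 39.9, 64.2]
eef_rot: [[-0.087, 0.996, -0.0], [0.996, 0.087, -0.0], [-0.0, -0.0, -1.0]]
contact_force: [-0.0, 0.7, -1.2]
width: 0.54
gripper_force: 20.0
```

Request:
{"op": "apply_moves", "data": {"slide": [[0, 0, 0], [0, 0, 0], [0, 0, 0], [0, 0, 0], [0, 0, 0], [0, 0, -0.01], [0, 0, -0.03], [0, 0, -0.06], [0, 0, -0.09], [0, 0, -0.12], [0, 0, -0.15], [0, 0, -0.15]], "twist": [0, 0, 0, 0, 0, 0, 0, 0, 0, 0, 0, 0], "hand": [0.56, 0.6, 0.64, 0.68, 0.7, 0.7, 0.7, 0.7, 0.7, 0.7, 0.7, 0.7]}}

```text
clock: 8.13
position: [635.8, 39.3, 220.6]
eef_rot: [[-0.087, 0.996, 0.007], [0.996, 0.087, 0.001], [0.001, 0.007, -1.0]]
contact_force: [1.0, 0.3, 0.4]
width: 0.698
gripper_force: 0.0
```

```bash
python3 -c "
from plan import *
plan([(590,0,215,120,4),(488,-80,200,180,9)])"
```

```text
at [635.8  39.3 220.6] 95.0 t 8.1333 w 0.698 n 13
[[-0.0088,-0.0123,0.0013],[-0.0176,-0.0245,0.0026],[-0.0264,-0.0368,0.0039],[-0.0352,-0.0491,0.0052],[-0.0431,-0.0611,0.0068],[-0.0509,-0.0732,0.0084],[-0.0588,-0.0853,0.01],[-0.0667,-0.0973,0.0115],[-0.0746,-0.1094,0.0131],[-0.0824,-0.1215,0.0147],[-0.0903,-0.1336,0.0163],[-0.0982,-0.1456,0.0179],[-0.1061,-0.1577,0.0194]]
[-6.3,-12.5,-18.8,-25.0,-31.7,-38.4,-45.0,-51.7,-58.4,-65.0,-71.7,-78.4,-85.0]
```

Request:
{"op": "apply_moves", "data": {"slide": [[-0.009, -0.012, 0.001], [-0.018, -0.025, 0.003], [-0.026, -0.037, 0.004], [-0.035, -0.049, 0.005], [-0.043, -0.061, 0.007], [-0.051, -0.073, 0.008], [-0.06, -0.085, 0.01], [-0.07, -0.1, 0.012], [-0.08, -0.115, 0.014], [-0.088, -0.13, 0.016], [-0.097, -0.144, 0.018], [-0.106, -0.158, 0.019]], "twist": [-7, -14, -21, -28, -35, -42, -50, -57, -64, -71, -78, -85], "hand": [0.7, 0.7, 0.7, 0.7, 0.7, 0.7, 0.7, 0.7, 0.7, 0.7, 0.7, 0.7]}}

```text
clock: 9.13
position: [484.7, -80.0, 195.8]
eef_rot: [[-1.0, -0.006, 0.0], [-0.006, 1.0, 0.0], [-0.0, 0.0, -1.0]]
contact_force: [1.1, 0.1, -0.5]
width: 0.703
gripper_force: 0.0
```

Request:
{"op": "apply_moves", "data": {"slide": [[0, 0, 0], [0, 0, 0], [0, 0, 0]], "twist": [0, 0, 0], "hand": [0.7, 0.7, 0.7]}}

```text
clock: 9.38
position: [486.0, -79.1, 195.9]
eef_rot: [[-1.0, 0.003, 0.001], [0.003, 1.0, 0.0], [-0.001, 0.0, -1.0]]
contact_force: [0.3, 0.7, 0.5]
width: 0.702
gripper_force: 0.0
```

```bash
python3 -c "
from plan import *
from station import optics
D=optics.snapshot('side');save(D,'b0.png')
plan([(488,-80,120,None,4),(488,-80,46,None,6),(488,-80,46,None,2)])
a=cv2.resize(D['img'][130:290,200:360],None,fx=3.6,fy=3.6,interpolation=2)
q=proj(D,[(634.5+28*np.cos(i),39.8+28*np.sin(i),6) for i in np.linspace(0,6.283,60)])
cv2.polylines(a,[((q-[200,130]+.5)*3.6).astype(np.int32)],1,(255,0,0))
cv2.imwrite('pics/b1.png',a[:,:,::-1])"
```

```text
at [486.2 -79.  195.8] 179.9 t 9.4333 w 0.701 n 12
[[-0.0004,-0.0003,0.019],[-0.0009,-0.0005,0.0379],[-0.0013,-0.0008,0.0569],[-0.0018,-0.001,0.0758],[-0.0018,-0.001,0.0882],[-0.0018,-0.001,0.1005],[-0.0018,-0.001,0.1128],[-0.0018,-0.001,0.1252],[-0.0018,-0.001,0.1375],[-0.0017,-0.001,0.1498],[-0.0017,-0.001,0.1498],[-0.0017,-0.001,0.1498]]
[-0.0,-0.0,-0.0,-0.0,-0.0,-0.0,-0.0,-0.0,-0.0,-0.0,-0.0,-0.0]
```

View pics/b1.png

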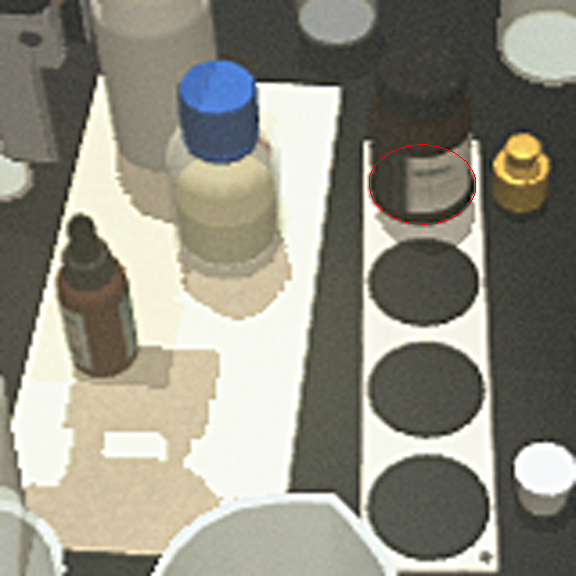

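The jar stands on disc 1, with its base matching the circle at crop (421,185). The dropper is at crop (103,360). I refine the dropper's position and descend.

```bash
python3 -c "
from plan import *
import pickle
D=pickle.load(open('s0.pkl','rb'))['side'];print(ray(D,228.5,227.1,2))"
```

```text
[486.32980257 -79.15640553]
```

Request:
{"op": "apply_moves", "data": {"slide": [[-0.001, 0, 0.019], [-0.001, -0.001, 0.038], [-0.001, -0.002, 0.057], [-0.002, -0.002, 0.072], [-0.002, -0.002, 0.072]], "twist": [0, 0, 0, 0, 0], "hand": [0.8, 0.8, 0.8, 0.8, 0.8]}}

```text
clock: 9.85
position: [486.7, -80.8, 121.2]
eef_rot: [[-1.0, 0.001, -0.004], [0.001, 1.0, -0.001], [0.004, -0.001, -1.0]]
contact_force: [-1.2, 0.3, -0.4]
width: 0.801
gripper_force: 0.0
```

Request:
{"op": "apply_moves", "data": {"slide": [[0, 0.001, 0.016], [0, 0.001, 0.032], [0, 0.001, 0.048], [0, 0.001, 0.064], [0, 0.001, 0.077], [0, 0.001, 0.077], [0, 0.001, 0.077]], "twist": [0, 0, 0, 0, 0, 0, 0], "hand": [0.8, 0.8, 0.8, 0.8, 0.8, 0.8, 0.8]}}

```text
clock: 10.43
position: [487.8, -80.3, 46.9]
eef_rot: [[-1.0, 0.001, -0.001], [0.001, 1.0, -0.0], [0.001, -0.0, -1.0]]
contact_force: [0.2, -0.3, 0.8]
width: 0.796
gripper_force: 0.0
```

Request:
{"op": "apply_moves", "data": {"slide": [[0, 0, 0], [0, 0, 0], [0, 0, 0], [0, 0, 0], [0, 0, 0], [0, 0, 0], [0, 0, 0], [0, 0, 0], [0, 0, 0]], "twist": [0, 0, 0, 0, 0, 0, 0, 0, 0], "hand": [0.6, 0.5, 0.4, 0.3, 0.25, 0.2, 0.2, 0.2, 0.2], "grip_force": 15}}

```text
clock: 11.18
position: [487.5, -80.3, 46.5]
eef_rot: [[-1.0, 0.0, 0.0], [0.0, 1.0, 0.0], [-0.0, 0.0, -1.0]]
contact_force: [-0.0, 1.1, 1.5]
width: 0.34
gripper_force: 15.0
```

```bash
python3 -c "
from plan import *
x,y,z=env.observe()['position']
plan([(x,y,56,None,1),(x,y,180,None,6),(530,-70,190,150,5)])"
```

```text
at [487.5 -80.3  46.5] 180.0 t 11.1833 w 0.34 n 12
[[-0.0,0.0,-0.0095],[-0.0,0.0,-0.0301],[-0.0,0.0,-0.0508],[-0.0,0.0,-0.0715],[-0.0,0.0,-0.0921],[-0.0,0.0,-0.1128],[-0.0,0.0,-0.1335],[-0.0085,0.0021,-0.1355],[-0.017,0.0041,-0.1375],[-0.0255,0.0062,-0.1395],[-0.034,0.0083,-0.1415],[-0.0425,0.0103,-0.1435]]
[-0.0,-0.0,-0.0,-0.0,-0.0,-0.0,-0.0,6.0,12.0,18.0,24.0,30.0]
```

Request:
{"op": "apply_moves", "data": {"slide": [[0, 0, -0.01], [0, 0, -0.03], [0, 0, -0.051], [0, 0, -0.072], [0, 0, -0.092], [0, 0, -0.113], [0, 0, -0.134], [-0.009, 0.002, -0.136], [-0.017, 0.004, -0.138], [-0.025, 0.006, -0.14], [-0.034, 0.008, -0.142], [-0.043, 0.01, -0.144]], "twist": [0, 0, 0, 0, 0, 0, 0, 6, 12, 18, 24, 30], "hand": [0.2, 0.2, 0.2, 0.2, 0.2, 0.2, 0.2, 0.2, 0.2, 0.2, 0.2, 0.2]}}

```text
clock: 12.18
position: [530.6, -70.4, 191.3]
eef_rot: [[-0.863, 0.505, 0.0], [0.505, 0.863, 0.0], [-0.0, 0.0, -1.0]]
contact_force: [-0.8, -0.2, -0.6]
width: 0.342
gripper_force: 15.0
```

```bash
python3 -c "
from plan import *
plan([(640,-26,180,94.8,10),(640,-26,160,None,2)])"
```

```text
at [530.6 -70.4 191.3] 149.7 t 12.1833 w 0.342 n 12
[[-0.0072,0.0094,0.0011],[-0.0144,0.0187,0.0023],[-0.0216,0.0281,0.0034],[-0.0288,0.0374,0.0045],[-0.036,0.0468,0.0057],[-0.0432,0.0561,0.0068],[-0.0504,0.0655,0.0079],[-0.0576,0.0748,0.0091],[-0.0648,0.0842,0.0102],[-0.0719,0.0936,0.0113],[-0.0719,0.0936,0.0213],[-0.0719,0.0936,0.0313]]
[5.5,11.0,16.5,21.9,27.4,32.9,38.4,43.9,49.4,54.9,54.9,54.9]
```

Request:
{"op": "apply_moves", "data": {"slide": [[-0.007, 0.009, 0.001], [-0.014, 0.019, 0.002], [-0.022, 0.028, 0.003], [-0.029, 0.037, 0.005], [-0.036, 0.047, 0.006], [-0.043, 0.056, 0.007], [-0.05, 0.066, 0.008], [-0.058, 0.075, 0.009], [-0.065, 0.084, 0.01], [-0.072, 0.094, 0.011], [-0.072, 0.094, 0.021], [-0.072, 0.094, 0.031]], "twist": [5, 11, 16, 22, 27, 33, 38, 44, 49, 55, 55, 55], "hand": [0.2, 0.2, 0.2, 0.2, 0.2, 0.2, 0.2, 0.2, 0.2, 0.2, 0.2, 0.2]}}

```text
clock: 13.18
position: [639.8, -24.9, 159.1]
eef_rot: [[-0.09, 0.996, 0.0], [0.996, 0.09, -0.001], [-0.001, -0.0, -1.0]]
contact_force: [-0.0, 0.3, -1.9]
width: 0.339
gripper_force: 15.0
```

Request:
{"op": "apply_moves", "data": {"slide": [[0, 0, 0.02], [0, 0, 0.04], [0, 0, 0.06], [0, 0, 0.08], [0, 0, 0.08], [0, 0, 0.08], [0, 0, 0.08]], "twist": [0, 0, 0, 0, 0, 0, 0], "hand": [0.2, 0.2, 0.2, 0.2, 0.2, 0.2, 0.2]}}

```text
clock: 13.77
position: [639.8, -25.5, 80.4]
eef_rot: [[-0.088, 0.996, 0.0], [0.996, 0.088, -0.0], [-0.0, 0.0, -1.0]]
contact_force: [1.1, -0.2, -0.3]
width: 0.338
gripper_force: 15.0
```

```bash
python3 -c "
from plan import *
from station import optics
D=optics.snapshot('side')
P=env.observe()['position']
a=cv2.resize(D['img'][130:240,270:370],None,fx=4,fy=4,interpolation=2)
q=proj(D,[(P[0]+16.5*np.cos(i),P[1]+16.5*np.sin(i),P[2]-44.5) for i in np.linspace(0,6.283,60)])
cv2.polylines(a,[((q-[270,130]+.5)*4).astype(np.int32)],1,(255,0,0))
cv2.imwrite('pics/b2.png',a[:,:,::-1])
plan([(640,-26,50.5,94.8,5)])"
```

```text
at [640.1 -25.4  80.7] 95.0 t 13.8167 w 0.341 n 5
[[-0.0001,-0.0,0.006],[-0.0003,-0.0001,0.0121],[-0.0004,-0.0001,0.0181],[-0.0005,-0.0002,0.0242],[-0.0006,-0.0002,0.0302]]
[0.0,0.1,0.1,0.2,0.2]
```

View pics/b2.png

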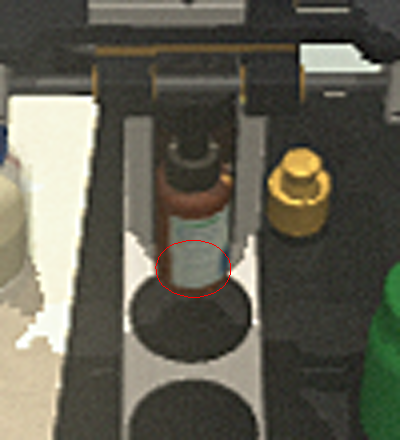

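The dropper base outline, about (193,268) in the crop, matches its commanded place over disc 2. I lower and release it.

Request:
{"op": "apply_moves", "data": {"slide": [[0, 0, 0.008], [0, 0, 0.016], [0, 0, 0.022], [-0.001, 0, 0.027], [-0.001, 0, 0.03], [-0.001, 0, 0.03], [-0.001, 0, 0.03]], "twist": [0, 0, 0, 0, 0, 0, 0], "hand": [0.2, 0.2, 0.2, 0.2, 0.2, 0.2, 0.2]}}

```text
clock: 14.4
position: [640.0, -26.2, 49.2]
eef_rot: [[-0.087, 0.996, -0.0], [0.996, 0.087, -0.0], [-0.0, -0.0, -1.0]]
contact_force: [0.6, -0.0, -0.7]
width: 0.341
gripper_force: 15.0
```

Request:
{"op": "apply_moves", "data": {"slide": [[0, 0, 0], [0, 0, 0], [0, 0, 0], [0, 0, 0], [0, 0, 0], [0, 0, -0.01], [0, 0, -0.03], [0, 0, -0.06], [0, 0, -0.09], [0, 0, -0.12], [0, 0, -0.15], [0, 0, -0.18]], "twist": [0, 0, 0, 0, 0, 0, 0, 0, 0, 0, 0, 0], "hand": [0.36, 0.41, 0.46, 0.5, 0.55, 0.55, 0.55, 0.55, 0.55, 0.6, 0.6, 0.6]}}

```text
clock: 15.4
position: [639.6, -26.3, 231.7]
eef_rot: [[-0.086, 0.996, 0.0], [0.996, 0.086, -0.0], [-0.0, 0.0, -1.0]]
contact_force: [0.7, -0.1, 0.1]
width: 0.6
gripper_force: 0.0
```

```bash
python3 -c "
from plan import *
plan([(539.6,-5.3,230,180,12)])"
```

```text
at [639.6 -26.3 231.7] 95.0 t 15.4 w 0.6 n 12
[[0.0025,-0.0082,0.0001],[0.0049,-0.0163,0.0003],[0.0074,-0.0245,0.0004],[0.0098,-0.0326,0.0006],[0.0123,-0.0408,0.0007],[0.0148,-0.0489,0.0009],[0.0172,-0.0571,0.001],[0.0197,-0.0652,0.0011],[0.0221,-0.0734,0.0013],[0.0246,-0.0815,0.0014],[0.0271,-0.0897,0.0016],[0.0295,-0.0978,0.0017]]
[-7.1,-14.2,-21.3,-28.3,-35.4,-42.5,-49.6,-56.7,-63.8,-70.9,-78.0,-85.0]
```

Request:
{"op": "apply_moves", "data": {"slide": [[0.002, -0.008, 0], [0.005, -0.016, 0], [0.007, -0.025, 0], [0.01, -0.033, 0], [0.012, -0.041, 0], [0.015, -0.049, 0], [0.017, -0.057, 0], [0.02, -0.065, 0], [0.022, -0.073, 0], [0.025, -0.082, 0], [0.027, -0.09, 0], [0.03, -0.098, 0]], "twist": [-7, -14, -21, -28, -35, -42, -50, -57, -64, -71, -78, -85], "hand": [0.75, 0.75, 0.75, 0.75, 0.75, 0.75, 0.75, 0.75, 0.75, 0.75, 0.75, 0.75]}}

```text
clock: 16.4
position: [539.2, -5.0, 230.2]
eef_rot: [[-1.0, -0.005, 0.001], [-0.005, 1.0, 0.0], [-0.001, 0.0, -1.0]]
contact_force: [0.3, -0.2, -0.2]
width: 0.747
gripper_force: 0.0
```

Request:
{"op": "apply_moves", "data": {"slide": [[0, 0, 0.02], [0, 0, 0.04], [0, 0, 0.06], [0, 0, 0.08], [0, 0, 0.08], [0, 0, 0.08], [0, 0, 0.08]], "twist": [0, 0, 0, 0, 0, 0, 0], "hand": [0.75, 0.75, 0.75, 0.75, 0.75, 0.75, 0.75]}}

```text
clock: 16.98
position: [540.2, -4.9, 150.7]
eef_rot: [[-1.0, 0.001, 0.001], [0.001, 1.0, -0.0], [-0.001, -0.0, -1.0]]
contact_force: [0.1, -0.3, 0.5]
width: 0.747
gripper_force: 0.0
```

```bash
python3 -c "
from plan import *
plan([(539.6,-5.3,107,180,1)])"
```

```text
at [540.2  -4.9 150.7] 179.9 t 16.9833 w 0.747 n 1
[[0.0007,-0.0004,0.0437]]
[-0.1]
```

Request:
{"op": "apply_moves", "data": {"slide": [[0, 0, 0.012], [0.001, 0, 0.024], [0.001, 0, 0.035], [0.001, 0, 0.044], [0.001, 0, 0.044], [0.001, 0, 0.044]], "twist": [0, 0, 0, 0, 0, 0], "hand": [0.75, 0.75, 0.75, 0.75, 0.75, 0.75]}}

```text
clock: 17.48
position: [538.4, -4.8, 104.9]
eef_rot: [[-1.0, 0.001, -0.001], [0.001, 1.0, -0.001], [0.001, -0.001, -1.0]]
contact_force: [0.5, 0.9, 0.8]
width: 0.752
gripper_force: 0.0
```

Request:
{"op": "apply_moves", "data": {"slide": [[0, 0, 0], [0, 0, 0], [0, 0, 0], [0, 0, 0], [0, 0, 0], [0, 0, 0], [0, 0, 0], [0, 0, 0], [0, 0, 0]], "twist": [0, 0, 0, 0, 0, 0, 0, 0, 0], "hand": [0.6, 0.5, 0.4, 0.35, 0.3, 0.25, 0.25, 0.25, 0.25], "grip_force": 30}}

```text
clock: 18.23
position: [538.9, -4.5, 105.6]
eef_rot: [[-1.0, 0.001, 0.0], [0.001, 1.0, 0.0], [-0.0, 0.0, -1.0]]
contact_force: [-0.6, 0.6, 4.7]
width: 0.4
gripper_force: 30.0
```

```bash
python3 -c "
from plan import *
x,y,z=env.observe()['position']
plan([(x,y,z+10,None,1),(x,y,z+70,None,4),(x,-60,z+125,165,4),(x+10,-90,z+130,145,3)])"
```

```text
at [538.9  -4.5 105.6] 180.0 t 18.2333 w 0.4 n 12
[[-0.0,0.0,-0.01],[-0.0,0.0,-0.025],[-0.0,0.0,-0.04],[-0.0,0.0,-0.055],[-0.0,0.0,-0.07],[-0.0,-0.0139,-0.0838],[-0.0001,-0.0277,-0.0975],[-0.0001,-0.0416,-0.1113],[-0.0001,-0.0555,-0.125],[-0.0034,-0.0655,-0.1267],[-0.0068,-0.0755,-0.1283],[-0.0101,-0.0855,-0.13]]
[-0.0,-0.0,-0.0,-0.0,-0.0,3.7,7.5,11.2,15.0,21.6,28.3,35.0]
```

Request:
{"op": "apply_moves", "data": {"slide": [[0, 0, -0.01], [0, 0, -0.025], [0, 0, -0.04], [0, 0, -0.055], [0, 0, -0.07], [0, -0.014, -0.084], [0, -0.028, -0.098], [0, -0.042, -0.111], [0, -0.055, -0.125], [-0.003, -0.066, -0.127], [-0.007, -0.076, -0.128], [-0.01, -0.085, -0.13]], "twist": [0, 0, 0, 0, 0, 4, 8, 12, 15, 22, 28, 35], "hand": [0.25, 0.25, 0.25, 0.25, 0.25, 0.25, 0.25, 0.25, 0.25, 0.25, 0.25, 0.25]}}

```text
clock: 19.23
position: [548.4, -90.4, 236.2]
eef_rot: [[-0.816, 0.579, 0.0], [0.579, 0.816, 0.0], [0.0, 0.0, -1.0]]
contact_force: [-0.9, 0.7, -2.8]
width: 0.399
gripper_force: 30.0
```

```bash
python3 -c "
from plan import *
plan([(645.5,-91.8,220,94.8,10),(645.5,-91.8,200,94.8,2)])"
```

```text
at [548.4 -90.4 236.2] 144.6 t 19.2333 w 0.399 n 12
[[-0.008,0.0055,0.0016],[-0.016,0.011,0.0032],[-0.024,0.0165,0.0049],[-0.032,0.022,0.0065],[-0.04,0.0275,0.0081],[-0.048,0.033,0.0097],[-0.056,0.0385,0.0114],[-0.064,0.044,0.013],[-0.072,0.0495,0.0146],[-0.08,0.055,0.0162],[-0.08,0.055,0.0262],[-0.08,0.055,0.0362]]
[5.0,10.0,15.0,19.9,24.9,29.9,34.9,39.9,44.9,49.8,49.8,49.8]
```

Request:
{"op": "apply_moves", "data": {"slide": [[-0.008, 0.006, 0.002], [-0.016, 0.011, 0.003], [-0.024, 0.017, 0.005], [-0.032, 0.022, 0.006], [-0.04, 0.028, 0.008], [-0.048, 0.033, 0.01], [-0.056, 0.039, 0.011], [-0.064, 0.044, 0.013], [-0.072, 0.05, 0.015], [-0.08, 0.055, 0.016], [-0.08, 0.055, 0.026], [-0.08, 0.055, 0.036]], "twist": [5, 10, 15, 20, 25, 30, 35, 40, 45, 50, 50, 50], "hand": [0.25, 0.25, 0.25, 0.25, 0.25, 0.25, 0.25, 0.25, 0.25, 0.25, 0.25, 0.25]}}

```text
clock: 20.23
position: [645.5, -90.6, 198.9]
eef_rot: [[-0.089, 0.996, -0.0], [0.996, 0.089, -0.001], [-0.001, -0.0, -1.0]]
contact_force: [-0.5, 0.2, -2.4]
width: 0.398
gripper_force: 30.0
```

Request:
{"op": "apply_moves", "data": {"slide": [[0, 0, 0.015], [0, 0, 0.03], [0, 0, 0.045], [0, 0, 0.06], [0, 0, 0.06], [0, 0, 0.06], [0, 0, 0.06]], "twist": [0, 0, 0, 0, 0, 0, 0], "hand": [0.25, 0.25, 0.25, 0.25, 0.25, 0.25, 0.25]}}

```text
clock: 20.82
position: [645.9, -90.8, 139.8]
eef_rot: [[-0.086, 0.996, 0.0], [0.996, 0.086, -0.0], [-0.0, 0.0, -1.0]]
contact_force: [0.0, 0.0, -1.9]
width: 0.4
gripper_force: 30.0
```

```bash
python3 -c "
from plan import *
from station import optics
D=optics.snapshot('side')
P=env.observe()['position']
a=cv2.resize(D['img'][120:260,260:400],None,fx=4,fy=4,interpolation=2)
for c,r,z in [(P,28,P[2]-103.6),((634.5,39.8),26,6),((640,-26),16.5,6)]:
  q=proj(D,[(c[0]+r*np.cos(i),c[1]+r*np.sin(i),z) for i in np.linspace(0,6.283,60)])
  cv2.polylines(a,[((q-[260,120]+.5)*4).astype(np.int32)],1,(255,0,0))
cv2.imwrite('pics/g2.png',a[:,:,::-1])
plan([(645.5,-91.8,109.6,94.8,5)])"
```

```text
at [646.1 -90.8 140.2] 95.0 t 20.8667 w 0.401 n 5
[[-0.0002,-0.0001,0.0061],[-0.0004,-0.0003,0.0122],[-0.0005,-0.0004,0.0183],[-0.0007,-0.0006,0.0245],[-0.0009,-0.0007,0.0306]]
[0.0,0.1,0.1,0.1,0.2]
```

View pics/g2.png

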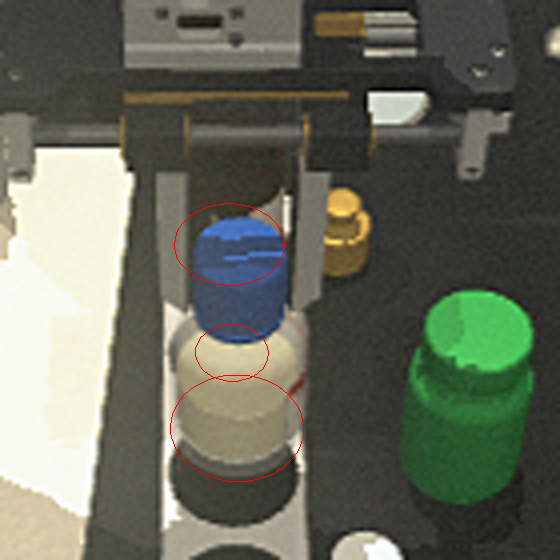

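The glass bottle hangs upright at about (238,425) over disc 3 and matches the prediction within about 1 px. I lower and release it.

Request:
{"op": "apply_moves", "data": {"slide": [[0, 0, 0.008], [-0.001, 0, 0.016], [-0.001, 0, 0.022], [-0.001, -0.001, 0.027], [-0.001, -0.001, 0.03], [-0.001, -0.001, 0.03], [-0.001, -0.001, 0.03]], "twist": [0, 0, 0, 0, 0, 0, 0], "hand": [0.25, 0.25, 0.25, 0.25, 0.25, 0.25, 0.25]}}

```text
clock: 21.45
position: [644.9, -91.9, 109.7]
eef_rot: [[-0.086, 0.996, 0.0], [0.996, 0.086, -0.0], [-0.0, 0.0, -1.0]]
contact_force: [-2.2, -1.1, 4.2]
width: 0.398
gripper_force: 30.0
```

Request:
{"op": "apply_moves", "data": {"slide": [[0, 0, 0], [0, 0, 0], [0, 0, 0], [0, 0, 0], [0, 0, 0], [0, 0, -0.01], [0, 0, -0.03], [0, 0, -0.06], [0, 0, -0.09], [0, 0, -0.12], [0, 0, -0.14], [0, 0, -0.14]], "twist": [0, 0, 0, 0, 0, 0, 0, 0, 0, 0, 0, 0], "hand": [0.42, 0.47, 0.52, 0.57, 0.6, 0.6, 0.6, 0.6, 0.6, 0.7, 0.8, 0.9]}}

```text
clock: 22.45
position: [646.3, -92.5, 254.5]
eef_rot: [[-0.086, 0.996, 0.006], [0.996, 0.086, -0.0], [-0.001, 0.006, -1.0]]
contact_force: [0.3, 0.1, -0.2]
width: 0.773
gripper_force: 0.0
```

```bash
python3 -c "
from plan import *
plan([(494,68,260,180,12)])"
```

```text
at [646.3 -92.5 254.5] 94.9 t 22.45 w 0.773 n 12
[[0.0144,-0.0115,-0.0005],[0.0288,-0.023,-0.0011],[0.0433,-0.0345,-0.0016],[0.0577,-0.046,-0.0021],[0.0721,-0.0575,-0.0027],[0.0865,-0.069,-0.0032],[0.1009,-0.0804,-0.0037],[0.1154,-0.0919,-0.0043],[0.1298,-0.1034,-0.0048],[0.1442,-0.1149,-0.0053],[0.1586,-0.1264,-0.0059],[0.173,-0.1379,-0.0064]]
[-7.1,-14.2,-21.3,-28.4,-35.4,-42.5,-49.6,-56.7,-63.8,-70.9,-78.0,-85.1]
```

Request:
{"op": "apply_moves", "data": {"slide": [[0.014, -0.012, 0], [0.029, -0.023, -0.001], [0.043, -0.035, -0.002], [0.058, -0.046, -0.002], [0.072, -0.058, -0.003], [0.087, -0.069, -0.003], [0.101, -0.08, -0.004], [0.115, -0.092, -0.004], [0.13, -0.103, -0.005], [0.144, -0.115, -0.005], [0.159, -0.126, -0.006], [0.173, -0.138, -0.006]], "twist": [-7, -14, -21, -28, -35, -43, -50, -57, -64, -71, -78, -85], "hand": [0.9, 0.9, 0.9, 0.9, 0.9, 0.9, 0.9, 0.9, 0.9, 0.9, 0.9, 0.9]}}

```text
clock: 23.45
position: [491.7, 69.3, 255.8]
eef_rot: [[-1.0, -0.005, 0.0], [-0.005, 1.0, 0.0], [-0.0, 0.0, -1.0]]
contact_force: [-0.1, -0.5, -0.0]
width: 0.901
gripper_force: 0.0
```

Request:
{"op": "apply_moves", "data": {"slide": [[0, 0, 0.02], [0, 0, 0.04], [0, 0, 0.06], [0, 0, 0.06], [0, 0, 0.06], [0, 0, 0.06]], "twist": [0, 0, 0, 0, 0, 0], "hand": [0.9, 0.9, 0.9, 0.9, 0.9, 0.9]}}

```text
clock: 23.95
position: [492.8, 68.6, 196.5]
eef_rot: [[-1.0, 0.001, 0.001], [0.001, 1.0, -0.0], [-0.001, -0.0, -1.0]]
contact_force: [0.1, 0.8, -0.1]
width: 0.897
gripper_force: 0.0
```

```bash
python3 -c "
from plan import *
plan([(494,68,141,180,1)])"
```

```text
at [492.8  68.6 196.5] 179.9 t 23.95 w 0.897 n 1
[[-0.0011,-0.0006,0.0555]]
[-0.1]
```

Request:
{"op": "apply_moves", "data": {"slide": [[0, 0, 0.013], [-0.001, 0, 0.026], [-0.001, -0.001, 0.039], [-0.001, -0.001, 0.05], [-0.001, -0.001, 0.056], [-0.001, -0.001, 0.056], [-0.001, -0.001, 0.056]], "twist": [0, 0, 0, 0, 0, 0, 0], "hand": [0.9, 0.9, 0.9, 0.9, 0.9, 0.9, 0.9]}}

```text
clock: 24.53
position: [493.6, 67.8, 139.9]
eef_rot: [[-1.0, 0.001, 0.0], [0.001, 1.0, -0.0], [-0.0, -0.0, -1.0]]
contact_force: [-0.5, 0.3, 0.9]
width: 0.905
gripper_force: 0.0
```

Request:
{"op": "apply_moves", "data": {"slide": [[0, 0, 0], [0, 0, 0], [0, 0, 0], [0, 0, 0], [0, 0, 0], [0, 0, 0], [0, 0, 0], [0, 0, 0], [0, 0, 0]], "twist": [0, 0, 0, 0, 0, 0, 0, 0, 0], "hand": [0.75, 0.65, 0.55, 0.5, 0.45, 0.4, 0.4, 0.4, 0.4], "grip_force": 30}}

```text
clock: 25.28
position: [493.5, 68.0, 139.6]
eef_rot: [[-1.0, 0.001, 0.0], [0.001, 1.0, 0.0], [-0.0, 0.0, -1.0]]
contact_force: [0.1, 0.9, 3.6]
width: 0.536
gripper_force: 30.0
```

```bash
python3 -c "
from plan import *
x,y,z=env.observe()['position']
plan([(x,y,z+10,None,1),(x,y,z+70,None,4),(x+10,30,z+130,165,5),(x+15,-5,z+150,158,2)])"
```

```text
at [493.5  68.  139.6] 180.0 t 25.2833 w 0.536 n 12
[[-0.0,0.0,-0.01],[-0.0,0.0,-0.025],[-0.0,0.0,-0.04],[-0.0,0.0,-0.055],[-0.0,0.0,-0.07],[-0.002,-0.0076,-0.082],[-0.004,-0.0152,-0.094],[-0.006,-0.0228,-0.106],[-0.008,-0.0304,-0.118],[-0.0101,-0.038,-0.13],[-0.0126,-0.0555,-0.14],[-0.0151,-0.0729,-0.15]]
[-0.0,-0.0,-0.0,-0.0,-0.0,3.0,6.0,9.0,12.0,15.0,18.5,22.0]
```

Request:
{"op": "apply_moves", "data": {"slide": [[0, 0, -0.01], [0, 0, -0.025], [0, 0, -0.04], [0, 0, -0.055], [0, 0, -0.07], [-0.002, -0.008, -0.082], [-0.004, -0.015, -0.094], [-0.006, -0.023, -0.106], [-0.008, -0.03, -0.118], [-0.01, -0.038, -0.13], [-0.013, -0.056, -0.14], [-0.015, -0.073, -0.15]], "twist": [0, 0, 0, 0, 0, 3, 6, 9, 12, 15, 18, 22], "hand": [0.4, 0.4, 0.4, 0.4, 0.4, 0.4, 0.4, 0.4, 0.4, 0.4, 0.4, 0.4]}}

```text
clock: 26.28
position: [508.3, -6.5, 290.5]
eef_rot: [[-0.926, 0.377, 0.0], [0.377, 0.926, -0.0], [-0.0, -0.0, -1.0]]
contact_force: [0.5, -1.3, -3.1]
width: 0.532
gripper_force: 30.0
```

```bash
python3 -c "
from plan import *
plan([(651,-157.5,280,94.8,12)])"
```

```text
at [508.3  -6.5 290.5] 157.8 t 26.2833 w 0.532 n 12
[[-0.0158,-0.0072,0.0009],[-0.0315,-0.0143,0.0017],[-0.0473,-0.0215,0.0026],[-0.063,-0.0287,0.0035],[-0.0788,-0.0358,0.0044],[-0.0946,-0.043,0.0052],[-0.1103,-0.0502,0.0061],[-0.1261,-0.0573,0.007],[-0.1419,-0.0645,0.0079],[-0.1576,-0.0717,0.0087],[-0.1734,-0.0788,0.0096],[-0.1891,-0.086,0.0105]]
[5.3,10.5,15.8,21.0,26.3,31.5,36.8,42.0,47.3,52.5,57.8,63.0]
```

Request:
{"op": "apply_moves", "data": {"slide": [[-0.012, -0.006, 0.001], [-0.028, -0.013, 0.002], [-0.045, -0.021, 0.003], [-0.062, -0.028, 0.003], [-0.079, -0.036, 0.004], [-0.096, -0.044, 0.005], [-0.113, -0.051, 0.006], [-0.13, -0.059, 0.007], [-0.147, -0.067, 0.008], [-0.163, -0.074, 0.009], [-0.178, -0.081, 0.01], [-0.189, -0.086, 0.01]], "twist": [5, 10, 16, 21, 26, 31, 37, 42, 47, 52, 58, 63], "hand": [0.4, 0.4, 0.4, 0.4, 0.4, 0.4, 0.4, 0.4, 0.4, 0.4, 0.4, 0.4]}}

```text
clock: 27.28
position: [651.4, -158.0, 279.5]
eef_rot: [[-0.08, 0.997, -0.001], [0.997, 0.08, -0.001], [-0.001, -0.001, -1.0]]
contact_force: [-0.1, 0.2, -2.1]
width: 0.533
gripper_force: 30.0
```

Request:
{"op": "apply_moves", "data": {"slide": [[0, 0, 0], [0, 0, 0.015], [0, 0, 0.035], [0, 0, 0.055], [0, 0, 0.075], [0, 0, 0.095], [0, 0, 0.105], [0, 0, 0.105], [0, 0, 0.105], [0, 0, 0.105]], "twist": [0, 0, 0, 0, 0, 0, 0, 0, 0, 0], "hand": [0.4, 0.4, 0.4, 0.4, 0.4, 0.4, 0.4, 0.4, 0.4, 0.4]}}

```text
clock: 28.12
position: [651.6, -156.2, 175.8]
eef_rot: [[-0.087, 0.996, 0.001], [0.996, 0.087, -0.0], [-0.001, 0.001, -1.0]]
contact_force: [-0.6, 0.6, -1.8]
width: 0.534
gripper_force: 30.0
```

```bash
python3 -c "
from plan import *
from station import optics
D=optics.snapshot('side')
P=env.observe()['position']
a=cv2.resize(D['img'][140:300,250:410],None,fx=3.6,fy=3.6,interpolation=2)
for c,r,z in [(P,30,P[2]-137.6),((645.5,-91.8),28,6)]:
  q=proj(D,[(c[0]+r*np.cos(i),c[1]+r*np.sin(i),z) for i in np.linspace(0,6.283,60)])
  cv2.polylines(a,[((q-[250,140]+.5)*3.6).astype(np.int32)],1,(255,0,0))
cv2.imwrite('pics/w2.png',a[:,:,::-1])
plan([(651,-157.5,143.6,94.8,5)])"
```

```text
at [ 651.7 -156.2  175.9] 95.0 t 28.1667 w 0.537 n 5
[[-0.0002,-0.0002,0.0065],[-0.0005,-0.0003,0.0129],[-0.0007,-0.0005,0.0194],[-0.001,-0.0007,0.0258],[-0.0012,-0.0009,0.0323]]
[0.0,0.1,0.1,0.1,0.2]
```

View pics/w2.png

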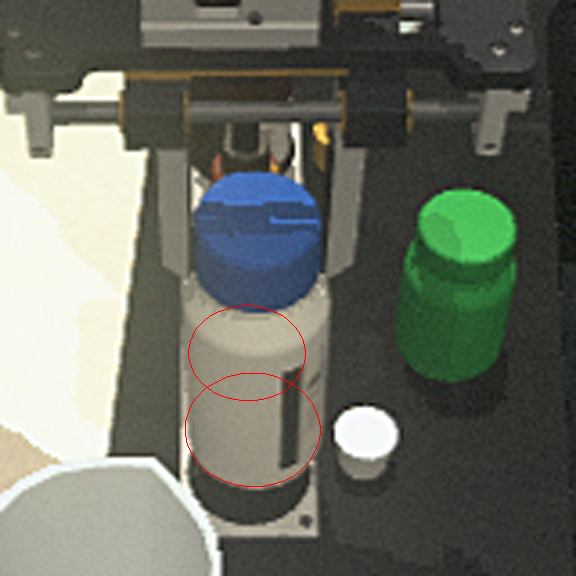

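The wash bottle hangs over disc 4 at about (253,430) and matches the prediction. I lower and release it.

Request:
{"op": "apply_moves", "data": {"slide": [[0, 0, 0.008], [-0.001, 0, 0.016], [-0.001, 0, 0.023], [-0.001, -0.001, 0.028], [-0.001, -0.001, 0.032], [-0.001, -0.001, 0.032], [-0.001, -0.001, 0.032]], "twist": [0, 0, 0, 0, 0, 0, 0], "hand": [0.4, 0.4, 0.4, 0.4, 0.4, 0.4, 0.4]}}

```text
clock: 28.75
position: [651.2, -157.0, 142.9]
eef_rot: [[-0.087, 0.996, 0.002], [0.996, 0.087, -0.0], [-0.0, 0.002, -1.0]]
contact_force: [1.8, 0.5, 4.1]
width: 0.539
gripper_force: 30.0
```

Request:
{"op": "apply_moves", "data": {"slide": [[0, 0, 0], [0, 0, 0], [0, 0, 0], [0, 0, 0], [0, 0, 0], [0, 0, -0.01], [0, 0, -0.03], [0, 0, -0.06], [0, 0, -0.09], [0, 0, -0.12], [0, 0, -0.14], [0, 0, -0.14]], "twist": [0, 0, 0, 0, 0, 0, 0, 0, 0, 0, 0, 0], "hand": [0.56, 0.61, 0.66, 0.71, 0.75, 0.75, 0.75, 0.75, 0.75, 0.75, 0.75, 0.75]}}

```text
clock: 29.75
position: [651.5, -158.1, 287.6]
eef_rot: [[-0.086, 0.996, 0.005], [0.996, 0.086, -0.001], [-0.001, 0.005, -1.0]]
contact_force: [0.1, -0.5, -0.3]
width: 0.752
gripper_force: 0.0
```

```bash
python3 -c "
from plan import *
plan([(500,40,310,None,8)])"
```

```text
at [ 651.5 -158.1  287.6] 94.9 t 29.75 w 0.752 n 8
[[0.0263,-0.0167,-0.0029],[0.0526,-0.0335,-0.0059],[0.0789,-0.0502,-0.0088],[0.1052,-0.0669,-0.0117],[0.1314,-0.0836,-0.0147],[0.1577,-0.1004,-0.0176],[0.184,-0.1171,-0.0205],[0.2103,-0.1338,-0.0234]]
[-0.0,-0.0,-0.0,-0.0,-0.0,-0.0,-0.0,-0.0]
```

Request:
{"op": "apply_moves", "data": {"slide": [[0.026, -0.017, -0.003], [0.053, -0.033, -0.006], [0.079, -0.05, -0.009], [0.105, -0.067, -0.012], [0.131, -0.084, -0.015], [0.158, -0.1, -0.018], [0.184, -0.117, -0.02], [0.21, -0.134, -0.023], [0.21, -0.134, -0.023], [0.21, -0.134, -0.023], [0.21, -0.134, -0.023]], "twist": [0, 0, 0, 0, 0, 0, 0, 0, 0, 0, 0], "hand": [0.75, 0.75, 0.75, 0.75, 0.75, 0.75, 0.75, 0.75, 0.75, 0.75, 0.75]}}

```text
clock: 30.67
position: [498.4, 41.8, 305.6]
eef_rot: [[-0.089, 0.996, -0.0], [0.996, 0.089, 0.002], [0.002, 0.0, -1.0]]
contact_force: [0.2, 0.5, 0.5]
width: 0.748
gripper_force: 0.0
```

```bash
python3 -c "
from plan import *
from station import optics
T=optics.snapshot('top');D=optics.snapshot('side')
def draw(s,x0,y0,w,f):
  a=cv2.resize(s['img'][y0:y0+160,x0:x0+w],None,fx=f,fy=f,interpolation=2)
  for c,r,z in [((634.5,39.8),22.5,95),((640,-26),6.5,108),((645.5,-91.8),19,120),((651,-157.5),25.5,155),((634.5,39.8),26,6),((640,-26),16.5,6),((645.5,-91.8),28,6),((651,-157.5),30,6)]:
    q=proj(s,[(c[0]+r*np.cos(i),c[1]+r*np.sin(i),z) for i in np.linspace(0,6.283,60)])
    cv2.polylines(a,[((q-[x0,y0]+.5)*f).astype(np.int32)],1,(255,0,0) if z>6 else (0,255,255))
  return a
cv2.imwrite('pics/f.png',np.hstack([draw(T,290,100,140,3),draw(D,280,140,120,3)])[:,:,::-1])"
```

```text
(no output)
```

View pics/f.png

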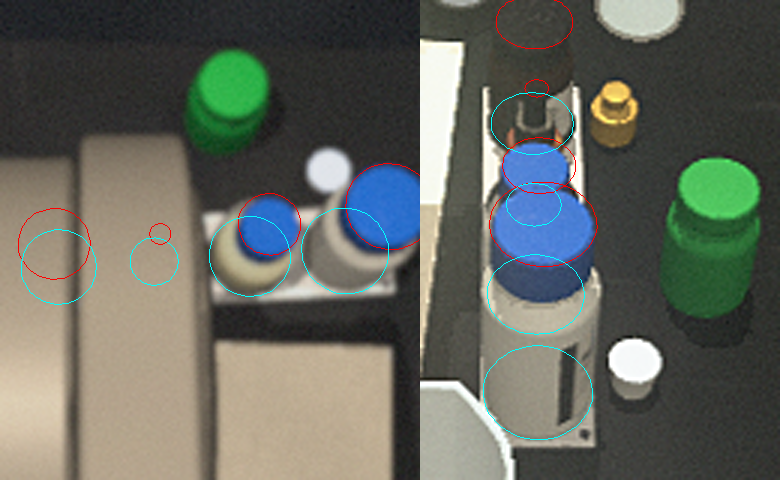

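All four bottles stand on their discs, with caps and bases within about 2 mm of the predicted circles. The brass weight and stopper have not moved, and the arm is clear.

```bash
python3 -c "
from station import job
print(job.hand_in())"
```

```text
the job is handed in; nothing more can be done
None
```

I placed all four bottles on their discs in height order, shortest at the brass-weight end, and handed the job in at about 31 s; in the last pictures the glass and wash bottles sat within about 2–3 mm of centre, the jar and dropper (partly hidden there) looked upright, and the weight and stopper were unmoved.

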